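# Hold a glued gift box in the hand-pumped bench press

## Robot

A 7-joint arm with a two-finger parallel gripper is mounted at the origin on the work surface. World frame = base frame: x ahead of the robot, y to its left, z up, the work surface at z = 0. Lengths are in m, angles in degrees, forces in N, time in s.
With the tool pointing down it reaches from about 0.425 to 0.875 m from the base axis. Payload 4.7 kg.
Tool frame: the origin (TCP) lies between the finger pads; the fingertips stand 19 mm ahead of it and the grasp point (between the pads) is the TCP; x points along the fingers, z is the direction in which the jaws open and shut, and the axes are right-handed (so a half turn about x gives the same grasp; the last joint's range is limited). The gripper opens to 87 mm and grips with 3 to 60 N. Pads are 19 mm wide; open, the fingers measure 117 mm over their backs; the gripper's body (75 mm by 190 mm) begins 51 mm behind the grasp point.
Start: joints at [70.48, 18.392, -4.016, 83.108, 1.295, 78.541, -3.26], TCP at [0.226, -0.61, 0.242] pointing down, gripper open.
Joint ranges: [-163.93, 163.93], [-17.29, 119.83], [-79.2, 71.16], [3.27, 140.29], [-89.18, 269.18], [5.43, 117.66], [-154.24, 154.24]. Speed limits (degrees/s): [147.25, 147.25, 180, 180, 180, 180, 180].

## Interface

Orientations are given as [roll, pitch, yaw] about the fixed x, y, z axes, in that order (R = Rz(yaw) Ry(pitch) Rx(roll)).
In Python, from cell import monitor, read_camera, camera_model, env, regions_of gives the robot as it stands. The module is installed in compiled form; this text tells all that it offers.
- The arm moves only by the tool step_arm, never from a script. Its argument "deltas" is a list of rows, each a list of 5 numbers: the gripper's target within -1 to 1 (fully open at 1, half-way at 0, shut at -1), then the shift along the tool's x, y, z in m, then the turn about the tool's x in degrees. A call has 1 to 12 rows; each row is the pose to reach, as a shift and turn from the pose commanded when the call began, along the tool's axes at that moment; what a row does not reach only later rows make up. A row lasts 1/8 s, in which the tool goes at most 62.5 mm and 10.7 degrees, less where a joint would pass 70% of its speed; a pose out of reach is approached as far as the arm can. A call with a gripper value outside its range is refused whole. The fingers move at their own pace and stop on an object; "newtons" is the grip in N (left out, the last holds). Time passes only in rows, so rows that repeat a pose let the fingers close. It gives the time, the measured TCP pose, the force and the opening at its end, in the units of the state.
- monitor.get_obs(): the state, without advancing time (a new reading comes with each control period).
- read_camera(name): name is "scene" or "side" or "wrist"; returns (picture, depth): 400x640x3 uint8, red, green, blue; 400x640 float32, m along the optical axis (not along the pixel's ray), 0 where there is no reading.
- camera_model(name): a dict with "fx", "fy", "cx", "cy" (pixels), "xyz" and "attitude" of the camera in the world. Camera axes: x right, y down, z forward; pixel columns grow to the right and rows downward; lengths in m; the calibration is good to about 2 mm. A picture is of the moment at which its call begins: read the wrist's pose just before it. camera_model takes no time and is no camera call; for the wrist camera it gives the pose at the moment of the call.
- env.sign_off(): hands the job in, once; it reports no verdict.
Trained networks look in the newest picture that a camera, given by its name, has taken for a name from the list of things; names that differ only in an ending like _2 or _b are one class to them, and where a whole thing is asked for, a point or a joint stands for the part that bears it (a point fixed in the world has none). Each returns a list of dicts, best first, with "p" (0 to 1); they miss things now and then, are a little off and sometimes report something else, mostly with a low value. They report only what shows in the picture. A call takes as long as a camera call.
- regions_of(camera, thing): "pixels" (400x640 bool, what is visible of it) and "pixel" ([column, row] in pixels, amid what is visible of it).
The state is a dict: "time_s": time; "qpos": joint angles; "joint_velocities": joint speeds; "effort": joint torques, N m; "tool_pos": TCP position; "tool_rot": TCP orientation; "force": force on the tool from outside, world axes, zero at the start; "wrist_torque": the same for the moment, N m; "grip_width": finger opening in m.
Only numpy, scipy, OpenCV 4.12 (cv2) and the standard library are available. Lean on these libraries where they do the work, as an engineer would, in place of code of your own. Each camera call takes 0.05 s, during which the arm holds its last target. There are 200 camera calls.

## Task

The freshly glued gift box on the small bench press has to be kept under light pressure. First turn the knob at one end of the press in small turns until the pointer of the back stop lines up with the mark of the little brass rider. Then pump the trigger against the fixed handle, stroke after stroke, until the sprung pad on the jaw pushes the box against the back stop and is itself pressed about half-way into its sleeve, never to the bottom, which crushes the box; move the jaw only by its trigger, leave everything around the press alone, and finish while still holding the trigger squeezed, because the press has no latch.

Things in the scene. Friction and masses are not known exactly. Their poses are not given: they have to be found in the camera images.
- press: bench press, fixed: base plate 385 x 130 x 12 mm. Origin on the table, z up, x is the pressing direction: from the handle (x -115 mm) past trigger, jaw, gift box and back stop to the knob (x +172 mm), all on y = 0. Two grey cheeks (x -142 to -58 mm, y within 21 mm, top at z 58 mm) carry the trigger. Tops: jaw head 60 mm, gift box 57 mm, back stop 63 mm above the table
- handle_grip (a point): point of the fixed black upright handle at z = 120 mm, on its centre line; the handle is 14 mm thick along the press's x, 24 mm wide along y and ends at z = 145 mm
- trigger_grip (a point): point on the trigger's centre line 70 mm above its pivot (118 mm above the table at rest, 120 mm squeezed). The trigger is an upright steel bar 10 mm thick along the press's x, 20 mm wide, on the jaw side of the handle, ending 25 mm above this point. Handle and trigger measure 45 mm over their outer faces here at rest, 30 mm fully squeezed; a gripper from above can straddle both
- trigger (a joint): trigger angle, rad: 0 at rest, leaning away from the handle; 0.22 fully squeezed and upright, at its own stop. It pivots at the press's x -97 mm, z 50 mm. A spring returns it (2 to 4 N at the grip point); with the pad half pressed it takes about 10 N. A gripper centred on the squeezed pair (press's x -107 mm) must open to about 70 mm to let it out fully
- jaw (a joint): travel of the toothed jaw, m, growing towards the box. Squeezing the trigger pushes it 64 mm per rad (14 mm a full stroke) once the pawl has caught a tooth; as the trigger returns the pawl clicks back over 6 mm teeth and the jaw stays, so a full stroke gains 6 to 14 mm. Only a 1.8 N brake holds the jaw: with the pad pressed harder, it backs off again when the trigger is let out
- pad_face (a point): centre of the front face of the round rubber pad (36 mm across) on the jaw, 37 mm above the table
- pad (a joint): how far the sprung pad is pressed back into its sleeve, m: 0 free, 0.012 bottomed; spring 900 N/m, so half-way is about 5.4 N. A black ring on its spindle enters the sleeve half-way. Pushing the box along the plate already presses it 1 to 3 mm
- box_center (a point): centre of the loose cardboard gift box lying on the base plate between pad and back stop: 60 mm along the press's x, 84 mm across, 45 mm high, 170 to 330 g
- stop_face (a point): centre of the pressing face of the back stop (grey block 16 x 70 mm) that faces the pad, 37 mm above the table
- pointer (a point): tip of the dark pointer that the back stop carries over the scale strip on the press's -y side
- mark (a point): mark to meet: tip of the blade on the small brass rider beside the scale strip; x along the press. The pointer is lined up when both have the same position along the press's x
- knob (a joint): knob angle, rad, 0 at the start, at most 3.7, growing clockwise seen from above; 1 rad moves the back stop and its pointer 8 mm towards the pad. The friction (about 0.13 N m) holds it where it is left
- knob_grip (a point): point on the knob's vertical axis, 74 mm above the table, in the upper part of its black upright bar grip: 42 mm long, 14 mm thick, 32 mm high, top 7 mm above this point. The bar lies along this point's x, which turns with the knob (at the start along the press's x)
- spare_box: bystander, spare gift box like the one on the press, 45 mm high; not to be disturbed
- tape_roll: bystander, tape roll lying flat, 90 mm across, 24 mm high; not to be disturbed
- spool: bystander, white ribbon spool, 48 mm across, 38 mm high; not to be disturbed
- driver: bystander, screwdriver, 180 mm, lying beside the press; not to be disturbed

How it is judged (in metres and radians):
On the way:
1. the pointer of the back stop is lined up with the rider's mark before the box is gripped (x of pointer in the frame of mark between -0.0025 and 0.0025 m and value of joint pad below 0.001 m and value of joint trigger below 0.03 rad), for 0.2 s.
At the end, for the whole second after the job is handed in: Pointer and mark within 2.5 mm along the press; the pad pressed 3.5 to 8.5 mm into its sleeve (12 mm is the bottom); pad on box and box on back stop each over 2 N; the fingers press on the trigger with over 1.5 N; all through the last second (x of pointer in the frame of mark between -0.0025 and 0.0025 m and value of joint pad between 0.0035 and 0.0085 m and contact force between pad and giftbox above 2 N and contact force between giftbox and stop above 2 N and contact force between the fingers and trigger above 1.5 N); the arm keeps its last pose, push and grip.
It fails at once if the gift box is crushed: more than 15 N between pad and box (contact force between pad and giftbox above 15 N).
It fails at once if the robot pushes the jaw or its pad directly (contact force between any of the arm, the fingers and jaw above 3 N).
It fails at once if a bystander is moved more than 30 mm (distance of any of spare_box, tape_roll, spool, driver from where it was at the start of the episode above 0.03 m).
It also fails if it takes over 72 s, if anything falls off the work surface, if the arm or the gripper's body presses on something with over 40 N, if the wrist force passes 120 N, or if a joint passes its speed limit or range.

## Working session

There is one attempt and no reset: what is moved stays moved. The work goes in short steps, Python scripts to look and compute and a tool call to move; the robot and the scene stay as the last step left them, time stands still between calls to the robot, and variables do not carry over. Pictures are saved under pics/ and viewed, about 8 in all and at most 12, crops included, and the job is handed in when it is done.

Besides the shell and the picture viewer there is one more tool, called after "Call:" in YAML: its name, and indented under it one key for each argument. step_arm: Moves the arm, as the interface text tells. Its arguments: {"type":"object","properties":{"deltas":{"type":"array"},"newtons":{"type":"number"}},"required":["deltas"]}

```bash
mkdir -p pics; ls
cat > h.py <<'E'
import numpy as np, cv2
from scipy.spatial.transform import Rotation as R
from cell import monitor, read_camera, camera_model, env, regions_of
def rot(a):
    a=np.array(a,float)
    return a if a.shape==(3,3) else R.from_euler('xyz',a,degrees=True).as_matrix()
def cam(name):
    m=camera_model(name); p,d=read_camera(name); return m,p,d
def pts(m,d,mask):
    v,u=np.nonzero(mask&(d>0)); z=d[v,u]
    c=np.c_[(u-m['cx'])/m['fx']*z,(v-m['cy'])/m['fy']*z,z]
    return c@rot(m['attitude']).T+np.array(m['xyz'])
def proj(m,P):
    c=(np.atleast_2d(P)-np.array(m['xyz']))@rot(m['attitude'])
    return np.c_[c[:,0]/c[:,2]*m['fx']+m['cx'],c[:,1]/c[:,2]*m['fy']+m['cy']]
def ray(m,px,zz):
    d=rot(m['attitude'])@np.array([(px[0]-m['cx'])/m['fx'],(px[1]-m['cy'])/m['fy'],1])
    o=np.array(m['xyz']); return o+d*(zz-o[2])/d[2]
def save(n,p): cv2.imwrite('pics/'+n+'.png',cv2.cvtColor(p,cv2.COLOR_RGB2BGR))
E
python3 - <<'E'
from h import *
print(monitor.get_obs())
for n in ['scene','side']:
    m,p,d=cam(n); save(n+'0',p); print(n,m)
    for t in ['press','knob_grip','handle_grip','trigger_grip','mark','pointer','stop_face','box_center']:
        r=regions_of(n,t)
        if r:
            P=pts(m,d,r[0]['pixels']); print(t,round(r[0]['p'],2),r[0]['pixel'],np.median(P,0).round(3),P.max(0).round(3))
E
```

```text
pics
{'time_s': 0.0, 'qpos': array([70.48027513, 18.43965286, -4.01708587, 83.17460743,  1.29610952,
       78.53859428, -3.25958643]), 'joint_velocities': array([-0.03409914, -0.0407542 ,  0.01521337,  0.04966698, -0.08007543,
       -0.04832825,  0.01440125]), 'effort': array([ 3.27777025e-04, -4.91289353e+01, -4.03906675e-01, -3.12527668e+01,
       -6.40024804e-02,  4.38906380e-02,  1.99510291e-04]), 'tool_pos': array([ 0.22559126, -0.60906101,  0.24045753]), 'tool_rot': array([-176.69652493,   89.89227475,  113.63505317]), 'force': array([1.69464709, 0.987413  , 0.56260693]), 'wrist_torque': array([-0.05526933, -0.01873446,  0.00766512]), 'grip_width': 0.08720842113467064}
scene {'fx': 514.8027777703325, 'fy': 514.8027777703325, 'cx': 324.15990355097057, 'cy': 200.72212286911767, 'xyz': array([1.12428354, 0.36352885, 0.64817171]), 'attitude': array([-131.32655765,    0.59083694,  118.3259002 ])}
press 0.77 [321.9, 230.2] [0.56  0.074 0.017] [0.609 0.257 0.147]
knob_grip 0.58 [422.8, 231.8] [0.539 0.219 0.063] [0.556 0.239 0.084]
trigger_grip 0.8 [278.7, 172.0] [ 0.547 -0.037  0.
[... 324 characters left out ...]
': 197.0482046875663, 'xyz': array([0.26053748, 0.4857003 , 0.52330932]), 'attitude': array([-128.99866192,    1.00209886, -147.41687428])}
press 0.84 [311.7, 269.2] [0.52  0.156 0.013] [0.648 0.257 0.146]
knob_grip 0.96 [268.7, 288.9] [0.526 0.221 0.062] [0.584 0.239 0.083]
handle_grip 0.91 [309.0, 268.1] [0.52  0.157 0.014] [0.643 0.257 0.146]
trigger_grip 0.61 [351.1, 174.8] [ 0.538 -0.037  0.099] [ 0.656 -0.025  0.143]
mark 0.42 [337.4, 211.2] [0.533 0.008 0.047] [0.557 0.041 0.061]
pointer 0.86 [293.1, 267.4] [0.53  0.16  0.047] [0.594 0.176 0.065]
stop_face 0.94 [295.6, 269.5] [0.529 0.16  0.046] [0.589 0.197 0.078]
box_center 0.66 [317.8, 241.6] [0.521 0.099 0.056] [0.574 0.117 0.06 ]
```

View pics/scene0.png

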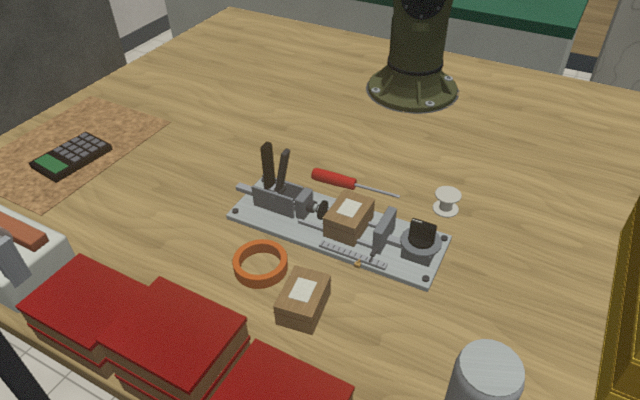

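View pics/side0.png

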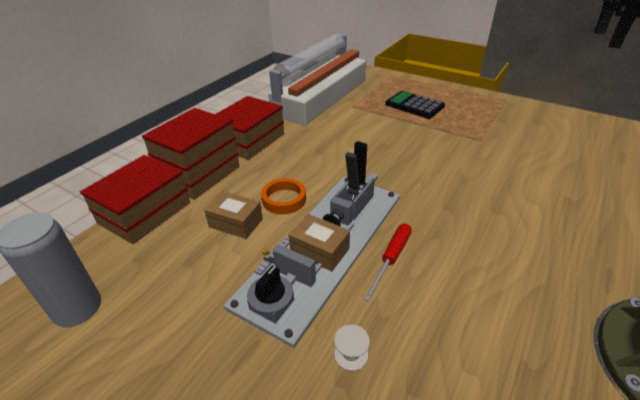

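The scene picture shows the press, with handle and trigger around pixel (275,165), the box at (348,215), the stop at (385,232), the brass rider at (358,263) and the knob at (421,238). The side view agrees, so press +x points roughly along world +y.

```bash
cat >> h.py <<'E'
def axes():
    o=monitor.get_obs(); return np.array(o['tool_pos']),rot(o['tool_rot']),o
E
python3 - <<'E'
from h import *
A=[]
for n in ['scene','side']:
    m,p,d=cam(n); r=regions_of(n,'press'); 
    k=regions_of(n,'knob_grip')[0]['pixels']
    P=pts(m,d,cv2.erode(r[0]['pixels'].astype(np.uint8),np.ones((3,3)))>0)
    B=P[(P[:,2]>.004)&(P[:,2]<.018)]; print(n,len(B),cv2.minAreaRect((B[:,:2]*1000).astype(np.float32)))
    A.append(B)
    K=pts(m,d,k); K=K[K[:,2]>.072]; print('knob top',len(K),K.mean(0).round(4),cv2.minAreaRect((K[:,:2]*1000).astype(np.float32)))
B=np.vstack(A); print(cv2.minAreaRect((B[:,:2]*1000).astype(np.float32)))
t,Rm,o=axes(); print(t,Rm.round(3))
E
```

```text
scene 5219 ((539.6602783203125, 63.32176208496094), (130.69549560546875, 383.5652770996094), 1.3363806009292603)
knob top 255 [0.5362 0.2182 0.079 ] ((534.1620483398438, 217.6456298828125), (15.895557403564453, 42.07929992675781), 1.2693876028060913)
side 5405 ((535.115234375, 64.12455749511719), (128.37228393554688, 383.5439147949219), 1.4588929414749146)
knob top 297 [0.5307 0.2196 0.079 ] ((532.1356811523438, 217.40267944335938), (13.754853248596191, 42.01008224487305), 2.0102438926696777)
((538.4365234375, 63.76188659667969), (133.70928955078125, 384.4969177246094), 1.7570827007293701)
[ 0.22580324 -0.60954078  0.24160767] [[-0.     0.938  0.347]
 [-0.     0.347 -0.938]
 [-1.    -0.     0.   ]]
```

Call:
step_arm:
  deltas:
    - [1,0,0.493,-0.255,-10]
    - [1,0,0.493,-0.255,-20]
    - [1,0,0.493,-0.255,-30]
    - [1,0,0.493,-0.255,-40]
    - [1,0,0.493,-0.255,-50]
    - [1,0,0.493,-0.255,-60]
    - [1,0,0.493,-0.255,-71]
    - [1,0,0.493,-0.255,-71]
    - [1,0,0.552,-0.617,-71]
    - [1,0,0.552,-0.617,-71]
    - [1,0,0.552,-0.617,-71]
    - [1,0,0.552,-0.617,-71]

```text
time_s: 2.7
tool_pos: [0.5414, 0.0112, 0.2418]
tool_rot: [-31.5, 89.9, -30.2]
force: [1.4, -0.2, 0.3]
grip_width: 0.087
```

Call:
step_arm:
  deltas:
    - [1,0,0,0,0]

```text
time_s: 2.82
tool_pos: [0.541, 0.0164, 0.2424]
tool_rot: [52.5, 89.9, 54.4]
force: [0.7, -1.1, -0.6]
grip_width: 0.087
```

Run:
```python
from h import *
t,Rm,o=axes(); print(t,Rm.round(3),o['qpos'].round(1))
m,p,d=cam('wrist'); save('w0',p); print(m)
```

```text
[0.5410158  0.01641183 0.24237196] [[ 0.001 -0.034  0.999]
 [ 0.002  0.999  0.034]
 [-1.     0.002  0.001]] [ 30.6   7.6 -38.   97.6   4.7  76.4  -6.3]
{'fx': 334.7157326363915, 'fy': 334.7157326363915, 'cx': 320.0029806066606, 'cy': 197.17719408923045, 'xyz': array([0.53793365, 0.09758409, 0.38593757]), 'attitude': array([ 1.63365782e+02, -8.75767696e-02,  1.92921496e+00])}
```

View pics/w0.png

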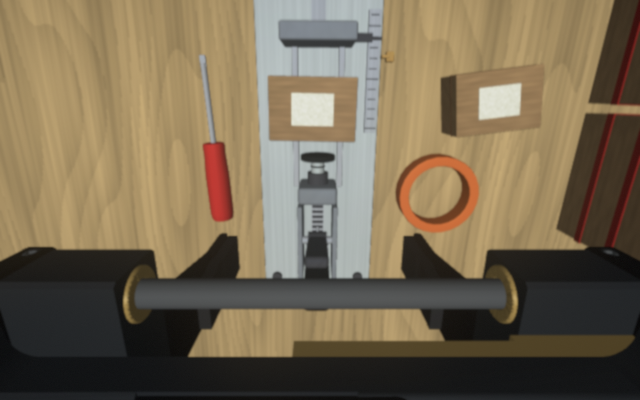

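Run:
```python
from h import *
m,p,d=cam('wrist'); print(m['xyz'])
save('c0',cv2.resize(p[0:100,340:420],None,fx=8,fy=6*1.0,interpolation=cv2.INTER_CUBIC))
np.savez('w0.npz',d=d)
for (u,v) in [(366,37),(372,37),(376,37),(380,37),(384,57),(388,57),(391,57),(380,57),(375,80)]:
    mk=np.zeros(d.shape,bool); mk[v,u]=1; print(u,v,pts(m,d,mk).round(4))
```

```text
[0.53881853 0.09375462 0.38546721]
366 37 [[0.5844 0.153  0.0123]]
372 37 [[0.5895 0.1521 0.0192]]
376 37 [[0.5936 0.1523 0.0188]]
380 37 [[0.5987 0.1535 0.0119]]
384 57 [[0.6063 0.136  0.0009]]
388 57 [[0.6104 0.136  0.0015]]
391 57 [[0.6136 0.1361 0.0015]]
380 57 [[0.6005 0.1348 0.0103]]
375 80 [[0.5956 0.1116 0.0195]]
```

View pics/c0.png

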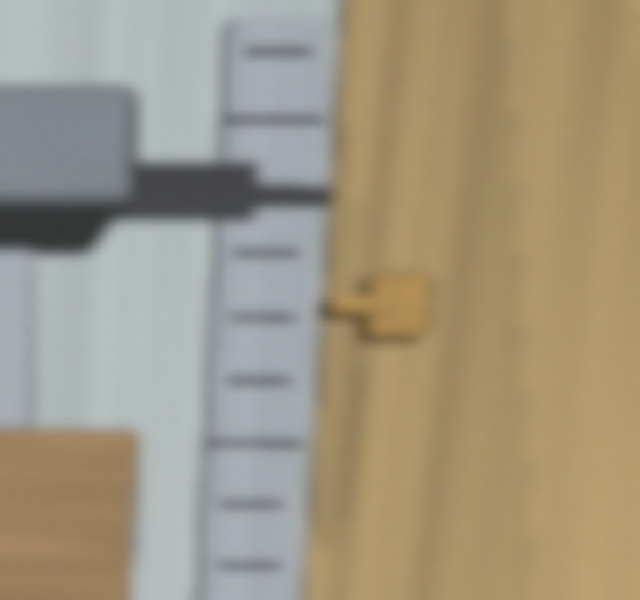

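Wrist crop: the pointer tip is at about (381.2,32.5) and the rider's blade tip at (380.3,51.3), about 17.4 mm apart going by the 10 mm ticks. That comes to about 2.2 rad of knob.

Call:
step_arm:
  deltas:
    - [1,0,0.05,0,0]
    - [1,0,0.1,0,0]
    - [1,0,0.115,0,0]
    - [1,0,0.115,0,0]
    - [1,0,0.115,0,0]

```text
time_s: 3.55
tool_pos: [0.5396, 0.1213, 0.2412]
tool_rot: [-108.6, 89.9, -107.4]
force: [0.0, -0.1, 0.7]
grip_width: 0.0872
```

Run:
```python
from h import *
t,Rm,o=axes(); print(t,Rm.round(3),o['qpos'].round(1))
m,p,d=cam('wrist'); save('w1',p)
print(m['xyz'],m['attitude'])
k=regions_of('wrist','knob_grip'); K=pts(m,d,k[0]['pixels']); K=K[(K[:,2]>.074)&(K[:,2]<.09)]
print('knob',k[0]['p'],len(K),cv2.minAreaRect((K[:,:2]*1000).astype(np.float32)))
for n in ['pointer','mark','box_center']:
    for r in regions_of('wrist',n)[:2]:
        P=pts(m,d,r['pixels']); print(n,round(r['p'],2),r['pixel'],P.min(0).round(4),np.median(P,0).round(4),P.max(0).round(4))
```

```text
[0.53962441 0.12131363 0.24119982] [[-0.    -0.019  1.   ]
 [-0.001  1.     0.019]
 [-1.    -0.001 -0.   ]] [ 22.5  10.1 -42.2  95.9   7.   76.8 -19.8]
[0.53794863 0.20297475 0.38452664] [1.63196958e+02 1.37425783e-02 1.09117469e+00]
knob 0.75 809 ((533.1727905273438, 218.6472930908203), (14.010363578796387, 41.48377227783203), 1.2137137651443481)
pointer 0.56 [320.2, 144.6] [0.5001 0.1367 0.0098] [0.5364 0.1584 0.0625] [0.5899 0.1841 0.0661]
mark 0.47 [383.7, 156.5] [5.993e-01 1.347e-01 2.000e-04] [0.6063 0.1408 0.0202] [0.6117 0.1452 0.0242]
mark 0.36 [314.4, 78.1] [0.5105 0.1978 0.0411] [0.5335 0.2192 0.0523] [0.5558 0.2436 0.0844]
box_center 0.63 [309.8, 207.5] [0.4835 0.0526 0.0116] [0.5316 0.0929 0.0572] [0.579  0.1176 0.0602]
```

View pics/w1.png

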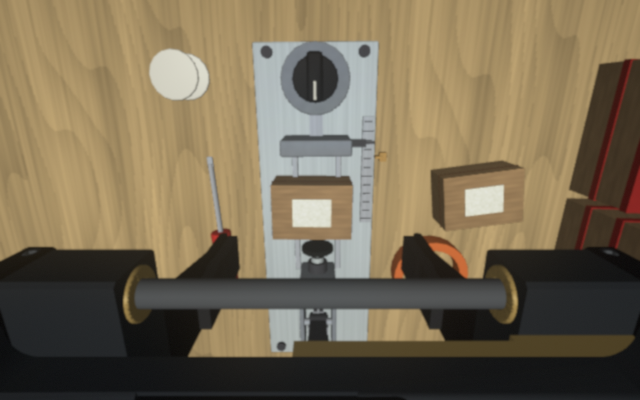

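The wrist view shows the knob at (315,80), the pointer at (372,143) and the rider at (381,156). The knob axis measures (0.533, 0.2185). I'll approach it with a half turn of the wrist, to leave room for the clockwise turn.

Call:
step_arm:
  deltas:
    - [1,0,0.04,-0.002,-10.5]
    - [1,0,0.08,-0.004,-21]
    - [1,0,0.097,-0.005,-31.5]
    - [1,0,0.097,-0.005,-42]
    - [1,0,0.097,-0.005,-52.5]
    - [1,0,0.097,-0.005,-63]
    - [1,0,0.097,-0.005,-73.5]
    - [1,0,0.097,-0.005,-84]
    - [1,0,0.097,-0.005,-94]
    - [1,0,0.097,-0.005,-104]
    - [1,0,0.097,-0.005,-114]
    - [1,0,0.097,-0.005,-124]

```text
time_s: 5.3
tool_pos: [0.532, 0.2205, 0.2415]
tool_rot: [162.6, 90.0, -71.8]
force: [0.7, 0.8, -0.4]
grip_width: 0.0872
```

Call:
step_arm:
  deltas:
    - [1,0.02,0,0,-10]
    - [1,0.04,0,0,-20]
    - [1,0.06,0,0,-30]
    - [1,0.07,0,0,-40]
    - [1,0.07,0,0,-50]
    - [1,0.07,0,0,-56]
    - [1,0.07,0,0,-56]
    - [1,0.07,0,0,-56]

```text
time_s: 6.3
tool_pos: [0.5319, 0.2208, 0.1715]
tool_rot: [99.9, 90.0, -78.9]
force: [-0.6, 0.7, -0.1]
grip_width: 0.0871
```

Run:
```python
from h import *
t,Rm,o=axes(); print(t,Rm.round(3),o['qpos'].round(1))
```

```text
[0.53192595 0.22080048 0.1715059 ] [[ 0.     0.021 -1.   ]
 [-0.    -1.    -0.021]
 [-1.     0.    -0.   ]] [ 31.7  29.4 -73.   97.4  29.1  75.2 134.2]
```

Call:
step_arm:
  deltas:
    - [1,0.05,0.002,-0.001,0]
    - [1,0.085,0.002,-0.001,0]
    - [1,0.0975,0.002,-0.001,0]
    - [1,0.0975,0.002,-0.001,0]
    - [-1,0.0975,0.002,-0.001,0]
    - [-1,0.0975,0.002,-0.001,0]
    - [-1,0.0975,0.002,-0.001,0]
    - [-1,0.0975,0.002,-0.001,0]
    - [-1,0.0975,0.002,-0.001,0]
    - [-1,0.0975,0.002,-0.001,0]
  newtons: 20

```text
time_s: 7.55
tool_pos: [0.5328, 0.2191, 0.074]
tool_rot: [47.4, 90.0, -131.2]
force: [-0.3, 0.3, -0.4]
grip_width: 0.0352
```

Call:
step_arm:
  deltas:
    - [-1,0,0,0,0]
    - [-1,0,0,0,0]
    - [-1,0,0,0,0]
    - [-1,0,0,0,0]
    - [-1,0,0,0,8]
    - [-1,0,0,0,16]
    - [-1,0,0,0,24]
    - [-1,0,0,0,32]
    - [-1,0,0,0,40]
    - [-1,0,0,0,40]

```text
time_s: 8.8
tool_pos: [0.5343, 0.2186, 0.074]
tool_rot: [-146.1, 89.8, -4.7]
force: [5.9, 0.1, -5.1]
grip_width: 0.014
```

```bash
cat > meas.py <<'E'
from h import *
t,Rm,o=axes(); print(t,'heading',np.degrees(np.arctan2(Rm[1,2],Rm[0,2])).round(1),o['qpos'].round(1),o['grip_width'],o['wrist_torque'].round(2))
import sys
ex=np.array([-.0225,.99975]); 
for n in ['scene','side']:
    m,p,d=cam(n); r=regions_of(n,'stop_face')
    if not r: print('no'); continue
    P=pts(m,d,r[0]['pixels']); P=P[(P[:,2]>.058)&(P[:,2]<.07)]
    print(n,r[0]['p'].__round__(2),len(P),'stop top x along press med',np.median(P[:,:2]@ex).round(4))
E
python3 meas.py
```

```text
[0.53427927 0.21858714 0.07399891] heading 141.4 [ 22.8  29.9 -59.1 102.9  28.6  63.6  95.2] 0.014014532625452778 [ 0.14 -1.23 -0.15]
scene 0.63 129 stop top x along press med 0.1357
side 0.56 207 stop top x along press med 0.1364
```

Call:
step_arm:
  deltas:
    - [-1,0,0,0,8]
    - [-1,0,0,0,16]
    - [-1,0,0,0,24]
    - [-1,0,0,0,32]
    - [-1,0,0,0,40]
    - [-1,0,0,0,48]
    - [-1,0,0,0,56]
    - [-1,0,0,0,64]
    - [-1,0,0,0,72]
    - [-1,0,0,0,80]
    - [-1,0,0,0,80]

```text
time_s: 10.38
tool_pos: [0.5349, 0.2156, 0.074]
tool_rot: [-120.0, 89.7, -58.7]
force: [5.2, -5.6, -1.0]
grip_width: 0.0139
```

```bash
cat >> meas.py <<'E'
ims=[]
for n in ['scene','side']:
    m,p,d=cam(n); u,v=proj(m,[.60,.142,.02])[0].astype(int); print(n,u,v)
    ims.append(cv2.resize(p[v-20:v+20,u-25:u+25],(500,400),interpolation=cv2.INTER_CUBIC)); print('crop origin',u-25,v-20)
i=len(__import__('glob').glob('pics/m*.png')); save('m%d'%i,np.hstack([cv2.resize(x,(400,320)) for x in ims]))
E
python3 meas.py
```

```text
[0.53494845 0.21562074 0.07400075] heading 61.3 [ 11.4  23.4 -43.2 103.2  18.6  60.6  22.6] 0.013921926735651149 [-1.23 -1.43 -0.04]
scene 0.73 305 stop top x along press med 0.126
side 0.73 0 stop top x along press med nan
scene 361 260
crop origin 336 240
side 267 253
crop origin 242 233
  return _methods._mean(a, axis=axis, dtype=dtype,
  ret = ret.dtype.type(ret / rcount)
```

View pics/m0.png

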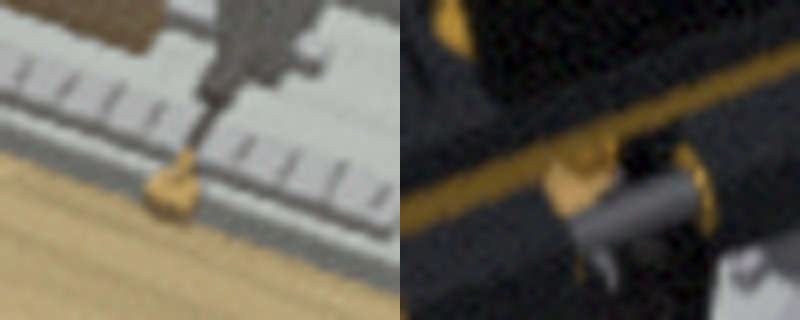

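In the scene crop the pointer tip (187,150) and the blade tip (190,152) almost meet. I'll let go, rise, and check from straight above the rider.

Call:
step_arm:
  deltas:
    - [0.2,0,0,0,0]
    - [0.2,0,0,0,0]
    - [0.2,0,0,0,0]
    - [0.2,0,0,0,0]
    - [0.2,-0.05,0,0,0]
    - [0.2,-0.096,0,0,-5]
    - [0.2,-0.096,-0.05,-0.012,-15]
    - [0.2,-0.096,-0.1,-0.025,-25]
    - [0.2,-0.096,-0.112,-0.0285,-30]
    - [0.2,-0.096,-0.112,-0.0285,-30]
    - [0.2,-0.096,-0.112,-0.0285,-30]
    - [0.2,-0.096,-0.112,-0.0285,-30]

```text
time_s: 12.18
tool_pos: [0.6166, 0.1419, 0.1703]
tool_rot: [-102.1, 90.0, -10.6]
force: [-0.2, 0.7, -0.3]
grip_width: 0.0522
```

Run:
```python
from h import *
t,Rm,o=axes(); print(t,'heading',np.degrees(np.arctan2(Rm[1,2],Rm[0,2])).round(2),o['qpos'].round(1),o['grip_width'])
m,p,d=cam('wrist'); np.savez('w2.npz',p=p,d=d,**m); print(m['xyz'],m['attitude'])
u,v=proj(m,[.60,.136,.02])[0].astype(int); print(u,v)
u0,v0=max(u-40,0),max(v-30,0)
save('w2',cv2.resize(p[v0:v0+60,u0:u0+80],(800,600),interpolation=cv2.INTER_CUBIC)); print('origin',u0,v0)
```

```text
[0.61658448 0.14191348 0.17029942] heading 91.42 [ 21.   25.5 -47.1  89.7  19.3  73.2  62.4] 0.052232934332363395
[0.53684698 0.14187624 0.3137022 ] [ 1.63186306e+02 -6.69359548e-02  9.14063904e+01]
311 169
origin 271 139
```

View pics/w2.png

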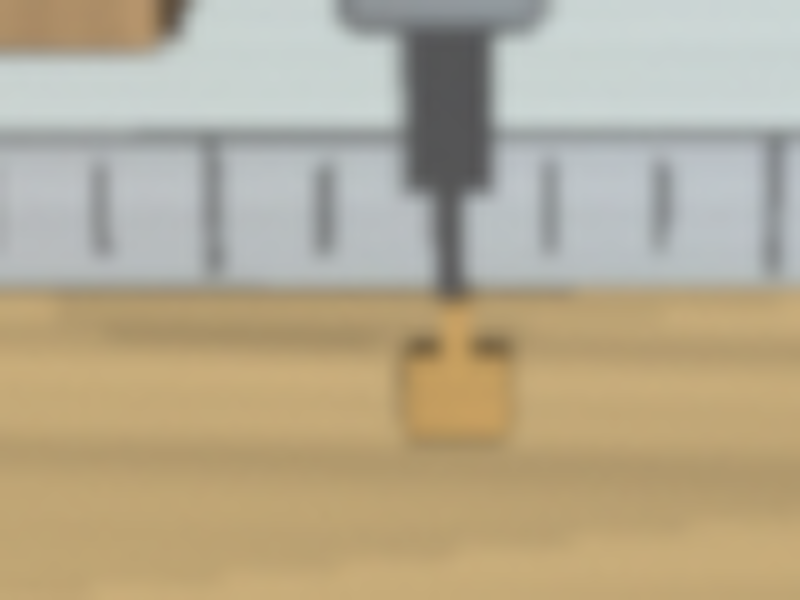

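From above, the pointer tip (col 451 in the crop) and the blade (col 457) differ by about 0.5 mm at 112 px per 10 mm, so they are lined up. Next is the trigger.

Call:
step_arm:
  deltas:
    - [1,-0.02,0,0,0]
    - [1,-0.025,0.03,-0.05,0]
    - [1,-0.025,0.06,-0.1,0]
    - [1,-0.025,0.082,-0.15,0]
    - [1,-0.025,0.082,-0.2,0]
    - [1,-0.025,0.082,-0.2,0]
    - [1,-0.025,0.082,-0.2,0]
    - [1,-0.025,0.082,-0.2,0]

```text
time_s: 13.22
tool_pos: [0.5405, -0.0594, 0.1957]
tool_rot: [-72.4, 89.9, 19.1]
force: [0.1, 0.1, 0.6]
grip_width: 0.0869
```

```bash
cat > jaw.py <<'E'
from h import *
import sys,glob
K=np.array([.533,.2185]); ex=np.array([-.0225,.99975]); ey=np.array([-.99975,-.0225])
t,Rm,o=axes(); print('t',round(o['time_s'],2),'tcp',t.round(4),'heading',np.degrees(np.arctan2(Rm[1,2],Rm[0,2])).round(2),'w',o['grip_width'].__round__(4),'F press x',(o['force'][:2]@ex).round(2))
print('tcp press x',(((t[:2]-K)@ex+.172)*1000).round(1),'y',((t[:2]-K)@ey*1000).round(1))
def pf(P): return np.c_[(P[:,:2]-K)@ex+.172,(P[:,:2]-K)@ey,P[:,2]]*1000
ims=[]
for n in sys.argv[1:]:
    m,p,d=cam(n); Q=pf(pts(m,d,np.ones(d.shape,bool)))
    def sel(a,b,lo,hi,yl): return Q[(Q[:,0]>a)&(Q[:,0]<b)&(Q[:,2]>lo)&(Q[:,2]<hi)&(abs(Q[:,1])<yl)]
    def rep(s,q): print(n,s,len(q), np.percentile(q[:,0],[2,50,98]).round(1) if len(q)>5 else '', np.median(q[:,2]).round(1) if len(q)>5 else '')
    rep('handle',sel(-140,-106,125,150,20)); rep('trigger',sel(-106,-60,110,150,20))
    rep('jawhead',sel(-55,20,58.3,64,16)); rep('box',sel(-20,110,54,59,28)); rep('boxhi',sel(10,90,55,59,42)); rep('stop',sel(60,130,60.5,66,40))
    u,v=proj(m,[.5365,.045,.045])[0].astype(int)
    ims.append(cv2.resize(p[v-30:v+30,u-40:u+40],(400,300),interpolation=cv2.INTER_CUBIC)); print(n,'crop',u-40,v-30)
if ims: save('j%d'%len(glob.glob('pics/j*.png')),np.hstack(ims))
E
python3 jaw.py scene side wrist
```

```text
t 13.22 tcp [ 0.5405 -0.0594  0.1957] heading 91.5 w 0.0869 F press x 0.1
tcp press x -106.0 y -1.2
scene handle 162 [-121.6 -111.9 -108.2] 139.1
scene trigger 165 [-86.2 -78.1 -72.9] 130.7
scene jawhead 131 [-54.6 -44.2  17.7] 60.1
scene box 774 [-5.7 40.5 97.9] 57.3
scene boxhi 1066 [11.3 40.6 69. ] 57.3
scene stop 279 [82.9 90.9 98.4] 63.2
scene crop 286 177
side handle 156 [-119.3 -110.6 -108. ] 137.6
side trigger 185 [-85.4 -77.2 -73.2] 130.1
side jawhead 111 [-53.5 -45.5  17.6] 59.5
side box 935 [ 9.  42.9 97.8] 56.9
side boxhi 1180 [11.2 41.7 68.6] 56.9
side stop 345 [82.9 91.4 98.4] 62.5
side crop 289 192
wrist handle 877 [-120.8 -114.2 -107.5] 143.9
wrist trigger 951 [-87.7 -80.5 -72.4] 138.0
wrist jawhead 740 [-53.3 -44.7  16.1] 60.2
wrist box 4444 [10.4 40.7 84. ] 57.6
wrist boxhi 6100 [11.3 41.3 83.9] 57.6
wrist stop 1558 [83.5 90.4 98.8] 63.4
wrist crop 392 156
```

Call:
step_arm:
  deltas:
    - [1,0.04,0.001,-0.002,0]
    - [1,0.07,0.001,-0.002,0]
    - [1,0.0775,0.001,-0.002,0]
    - [0.6,0.0775,0.001,-0.002,0]
    - [0.5,0.0775,0.001,-0.002,0]
    - [0.4,0.0775,0.001,-0.002,0]
    - [0.3,0.0775,0.001,-0.002,0]
    - [0.3,0.0775,0.001,-0.002,0]
  newtons: 14

```text
time_s: 14.38
tool_pos: [0.5395, -0.0632, 0.118]
tool_rot: [-94.5, 89.9, -3.1]
force: [1.0, 2.1, 0.9]
grip_width: 0.0578
```

```bash
python3 jaw.py wrist
python3 - <<'E'
from h import *
for n in ['wrist','scene']:
  m,p,d=cam(n)
  for q in ['pad_face','jaw']:
    r=regions_of(n,q)
    if r:
        K=np.array([.533,.2185]); ex=np.array([-.0225,.99975]); P=pts(m,d,r[0]['pixels']); x=((P[:,:2]-K)@ex+.172)*1000
        print(n,q,r[0]['p'],len(P)); 
        for a in range(-60,15,3):
            s=(x>a)&(x<=a+3)
            if s.any(): print(a,s.sum(),(P[s,2].max()*1000).round(1),end=' | ')
        print()
E
```

```text
t 14.38 tcp [ 0.5395 -0.0632  0.118 ] heading 91.34 w 0.0578 F press x 2.11
tcp press x -109.8 y -0.2
wrist handle 1551 [-139.7 -117.  -108.1] 140.6
wrist trigger 2565 [-92.8 -78.7 -67.7] 131.7
wrist jawhead 1295 [-53.6 -45.3  15.5] 60.2
wrist box 7326 [-5.7 42.6 84. ] 57.6
wrist boxhi 9405 [11.  43.3 83.9] 57.6
wrist stop 1474 [82.9 87.  97.7] 63.3
wrist crop 434 186
wrist pad_face 0.62 1218
-24 26 45.1 | -21 87 46.9 | -18 81 45.8 | -15 87 45.2 | -12 720 56.5 | -9 206 56.1 | -6 11 54.6 | 
wrist jaw 0.83 6658
-60 75 31.4 | -57 390 60.0 | -54 570 62.3 | -51 324 62.1 | -48 338 62.0 | -45 326 62.2 | -42 319 61.9 | -39 158 61.5 | -33 96 49.2 | -30 133 49.8 | -27 125 49.9 | -24 41 45.5 | -21 91 46.9 | -18 81 45.8 | -15 88 45.2 | -12 721 56.5 | -9 219 56.1 | -6 29 55.6 | 
scene pad_face 0.69 193
-39 1 12.2 | -33 2 13.5 | -27 7 44.1 | -24 12 45.1 | -21 12 44.7 | -18 5 43.6 | -15 7 54.3 | -12 27 55.5 | -9 109 56.0 | -6 11 54.5 | 
scene jaw 0.83 811
-57 7 52.7 | -54 34 61.7 | -51 48 62.2 | -48 51 62.3 | -45 46 62.2 | -42 67 61.8 | -39 130 61.9 | -36 21 49.8 | -33 20 49.5 | -30 23 49.8 | -27 31 49.7 | -24 12 45.1 | -21 13 44.7 | -18 8 43.6 | -15 7 54.3 | -12 29 55.5 | -9 111 56.0 | -6 11 54.5 | 6 1 55.4 | 9 5 59.2 |
```

Pad face is at press x ≈ -5.5, box front at 11, box back at 71 and stop at 83, so about 35 mm of jaw travel is needed. First stroke:

Call:
step_arm:
  deltas:
    - [0.2,0,0,0,0]
    - [0.1,0,0,0,0]
    - [0,0,0,0,0]
    - [-0.07,0,0,0,0]
    - [-0.13,0,0,0,0]
    - [-0.13,0,0,0,0]

```text
time_s: 15.48
tool_pos: [0.5391, -0.0635, 0.1175]
tool_rot: [164.1, 90.0, -104.6]
force: [-0.1, 3.7, 2.7]
grip_width: 0.0382
```

```bash
cat > pad.py <<'E'
from h import *
K=np.array([.533,.2185]); ex=np.array([-.0225,.99975]); ey=np.array([-.99975,-.0225])
t,Rm,o=axes(); print('t',round(o['time_s'],2),'tcp x',(((t[:2]-K)@ex+.172)*1000).round(1),'w',(o['grip_width']*1000).round(1),'Fx',(o['force'][:2]@ex).round(2))
def grab(n):
    m,p,d=cam(n); P=pts(m,d,np.ones(d.shape,bool)); return p,np.c_[(P[:,:2]-K)@ex+.172,(P[:,:2]-K)@ey,P[:,2]]*1000
def e(q): return (len(q),np.percentile(q[:,0],[3,97]).round(1)) if len(q)>5 else None
p,Q=grab('wrist'); s=lambda a,b,lo,hi,yl:Q[(Q[:,0]>a)&(Q[:,0]<b)&(Q[:,2]>lo)&(Q[:,2]<hi)&(abs(Q[:,1])<yl)]
B=s(0,110,55.5,59,42); B=B[abs(B[:,1])>20]; h=np.histogram(s(-70,0,59,66,12)[:,0],np.arange(-70,0,2))
J=s(-58,10,60.8,64,11); b=e(B[B[:,0]<84]); 
print('jaw raw',e(J),'box',b,'stop',e(s(70,130,60.5,66,34)))
Pd=s(-30,60,50,56.8,9); print('pad disc',e(Pd[Pd[:,0]<(b[1][0]-.5)] if b else Pd))
save('p%05d'%int(o['time_s']*100),p)
E
python3 pad.py
```

```text
Traceback (most recent call last):
  File "pad.py", line 3, in <module>
    t,Rm,o=axes(); print('t',round(o['time_s'],2),'tcp x',(((t[:2]-K)@ex+.172)*1000).round(1),'w',(o['grip_width']*1000).round(1),'Fx',(o['force'][:2]@ex).round(2))
                                                                                                  ^^^^^^^^^^^^^^^^^^^^^^^^^^^^
AttributeError: 'float' object has no attribute 'round'
```

```bash
sed -i "s/(o\['grip_width'\]\*1000).round(1)/round(o['grip_width']*1000,1)/" pad.py; python3 pad.py
```

```text
t 15.47 tcp x -110.0 w 38.2 Fx 3.7
jaw raw (195, array([-46.7, -33.4])) box (4712, array([12.4, 69.1])) stop (1397, array([82.9, 96.8]))
pad disc (455, array([-5.9, 11.3]))
```

Call:
step_arm:
  deltas:
    - [0.65,0,0,0,0]
    - [0.65,0,0,0,0]
    - [0.65,0,0,0,0]
    - [0.65,0,0,0,0]
    - [0.65,0,0,0,0]
    - [0.4,0,0,0,0]
    - [0.25,0,0,0,0]
    - [0.15,0,0,0,0]
    - [0.05,0,0,0,0]
    - [-0.05,0,0,0,0]
    - [-0.13,0,0,0,0]
    - [-0.13,0,0,0,0]

```text
time_s: 17.02
tool_pos: [0.5395, -0.0634, 0.1177]
tool_rot: [-94.4, 90.0, -3.1]
force: [1.0, 4.5, 1.9]
grip_width: 0.0389
```

```bash
python3 pad.py; ls pics/p*
```

```text
t 17.02 tcp x -110.0 w 38.9 Fx 4.45
jaw raw (185, array([-40.7, -27.8])) box (4778, array([12.4, 69.2])) stop (1419, array([83. , 96.9]))
pad disc (469, array([-0. , 11.3]))
pics/p01547.png
pics/p01702.png
```

Call:
step_arm:
  deltas:
    - [0.8,0,0,0,0]
    - [0.8,0,0,0,0]
    - [0.8,0,0,0,0]
    - [0.8,0,0,0,0]
    - [0.8,0,0,0,0]
    - [0.8,0,0,0,0]
    - [0.5,0,0,0,0]
    - [0.3,0,0,0,0]
    - [0.2,0,0,0,0]
    - [0.1,0,0,0,0]
    - [0,0,0,0,0]
    - [-0.08,0,0,0,0]

```text
time_s: 18.58
tool_pos: [0.5394, -0.063, 0.1177]
tool_rot: [-65.8, 90.0, 25.6]
force: [0.2, 4.4, 2.8]
grip_width: 0.0419
```

Call:
step_arm:
  deltas:
    - [-0.14,0,0,0,0]
    - [-0.18,0,0,0,0]
    - [-0.18,0,0,0,0]

```text
time_s: 18.95
tool_pos: [0.5394, -0.0629, 0.1178]
tool_rot: [-41.7, 90.0, 49.6]
force: [0.7, 5.0, 3.5]
grip_width: 0.0363
```

```bash
python3 pad.py
```

```text
t 18.95 tcp x -109.5 w 36.3 Fx 4.93
jaw raw (192, array([-34.3, -21.6])) box (4837, array([12.7, 69.4])) stop (1503, array([83.1, 97.2]))
pad disc (381, array([ 4.5, 11.5]))
```

Call:
step_arm:
  deltas:
    - [0.8,0,0,0,0]
    - [0.8,0,0,0,0]
    - [0.8,0,0,0,0]
    - [0.8,0,0,0,0]
    - [0.8,0,0,0,0]
    - [0.8,0,0,0,0]
    - [0.5,0,0,0,0]
    - [0.3,0,0,0,0]
    - [0.2,0,0,0,0]
    - [0.1,0,0,0,0]
    - [0,0,0,0,0]
    - [-0.05,0,0,0,0]

```text
time_s: 20.5
tool_pos: [0.5395, -0.0617, 0.118]
tool_rot: [-25.4, 89.9, 66.0]
force: [0.2, 5.1, 3.7]
grip_width: 0.0431
```

Call:
step_arm:
  deltas:
    - [-0.1,0,0,0,0]
    - [-0.14,0,0,0,0]
    - [-0.18,0,0,0,0]
    - [-0.18,0,0,0,0]

```text
time_s: 21.0
tool_pos: [0.5396, -0.0617, 0.1181]
tool_rot: [-30.5, 89.9, 60.9]
force: [-0.6, 5.3, 4.6]
grip_width: 0.0363
```

```bash
python3 pad.py
```

```text
t 21.0 tcp x -108.3 w 36.3 Fx 5.33
jaw raw (214, array([-29., -16.])) box (4847, array([16.8, 73.9])) stop (1638, array([83.1, 97.5]))
pad disc (374, array([ 9.2, 16.1]))
```

Call:
step_arm:
  deltas:
    - [0.8,0,0,-0.001,0]
    - [0.8,0,0,-0.002,0]
    - [0.8,0,0,-0.002,0]
    - [0.8,0,0,-0.002,0]
    - [0.8,0,0,-0.002,0]
    - [0.8,0,0,-0.002,0]
    - [0.5,0,0,-0.002,0]
    - [0.3,0,0,-0.002,0]
    - [0.2,0,0,-0.002,0]
    - [0.1,0,0,-0.002,0]
    - [0,0,0,-0.002,0]
    - [-0.05,0,0,-0.002,0]

```text
time_s: 22.55
tool_pos: [0.5397, -0.0637, 0.1182]
tool_rot: [-37.1, 89.9, 54.3]
force: [-0.7, 5.2, 3.7]
grip_width: 0.0426
```

Call:
step_arm:
  deltas:
    - [-0.1,0,0,0,0]
    - [-0.14,0,0,0,0]
    - [-0.18,0,0,0,0]
    - [-0.18,0,0,0,0]

```text
time_s: 23.05
tool_pos: [0.5398, -0.0636, 0.1183]
tool_rot: [-42.4, 89.9, 49.0]
force: [-0.7, 5.3, 3.6]
grip_width: 0.036
```

```bash
python3 pad.py
```

```text
t 23.05 tcp x -110.2 w 36.0 Fx 5.32
jaw raw (213, array([-22. ,  -8.7])) box (4705, array([23.9, 81.1])) stop (1493, array([83. , 97.1]))
pad disc (463, array([-24.2,  23.2]))
```

Box is now about touching the stop and the pad is about 2 mm in. The last stroke goes in small steps.

Call:
step_arm:
  deltas:
    - [0.8,0,0,0,0]
    - [0.8,0,0,0,0]
    - [0.8,0,0,0,0]
    - [0.8,0,0,0,0]
    - [0.8,0,0,0,0]
    - [0.8,0,0,0,0]
    - [0.5,0,0,0,0]
    - [0.35,0,0,0,0]
    - [0.25,0,0,0,0]
    - [0.15,0,0,0,0]
    - [0.08,0,0,0,0]
    - [0.03,0,0,0,0]

```text
time_s: 24.6
tool_pos: [0.5396, -0.0634, 0.1182]
tool_rot: [-24.0, 89.9, 67.5]
force: [-1.3, 5.9, 4.4]
grip_width: 0.0462
```

Call:
step_arm:
  deltas:
    - [0.0,0,0,0,0]
    - [-0.03,0,0,0,0]
    - [-0.03,0,0,0,0]

```text
time_s: 24.98
tool_pos: [0.5396, -0.0629, 0.1183]
tool_rot: [-21.2, 89.8, 70.2]
force: [-1.9, 7.1, 4.5]
grip_width: 0.0423
```

```bash
python3 pad.py
```

```text
t 24.98 tcp x -109.5 w 42.3 Fx 7.18
jaw raw (201, array([-18.7,  -6.1])) box (4453, array([24.7, 81.1])) stop (1575, array([83.1, 97.2]))
pad disc (474, array([-21.,  24.]))
```

Call:
step_arm:
  deltas:
    - [-0.06,0,0,0,0]
    - [-0.09,0,0,0,0]
    - [-0.09,0,0,0,0]
    - [-0.09,0,0,0,0]

```text
time_s: 25.52
tool_pos: [0.5397, -0.0626, 0.1184]
tool_rot: [-20.6, 89.8, 70.9]
force: [-2.2, 6.7, 6.1]
grip_width: 0.0397
```

```bash
python3 pad.py
python3 - <<'E'
from h import *
K=np.array([.533,.2185]); ex=np.array([-.0225,.99975])
o=[]
for n,h,w in [('wrist',75,100),('scene',36,48)]:
    m,p,d=cam(n); X=K+ex*(.01-.172); u,v=proj(m,[X[0],X[1],.045])[0].astype(int); u=max(u,w//2);v=max(v,h//2)
    o.append(cv2.resize(p[v-h//2:v+h//2,u-w//2:u+w//2],(400,300),interpolation=cv2.INTER_CUBIC))
m,p,d=cam('scene'); X=K+ex*(.085-.172); u,v=proj(m,[.60,.135,.02])[0].astype(int)
o.append(cv2.resize(p[v-18:v+18,u-24:u+24],(400,300),interpolation=cv2.INTER_CUBIC)); o.append(o[-1]*0)
save('fin',np.vstack([np.hstack(o[:2]),np.hstack(o[2:])]))
E
```

```text
t 25.52 tcp x -109.2 w 39.7 Fx 6.79
jaw raw (209, array([-18.6,  -5. ])) box (4572, array([24.4, 81.3])) stop (1601, array([83.1, 97.5]))
pad disc (469, array([-20.4,  23.7]))
```

View pics/fin.png

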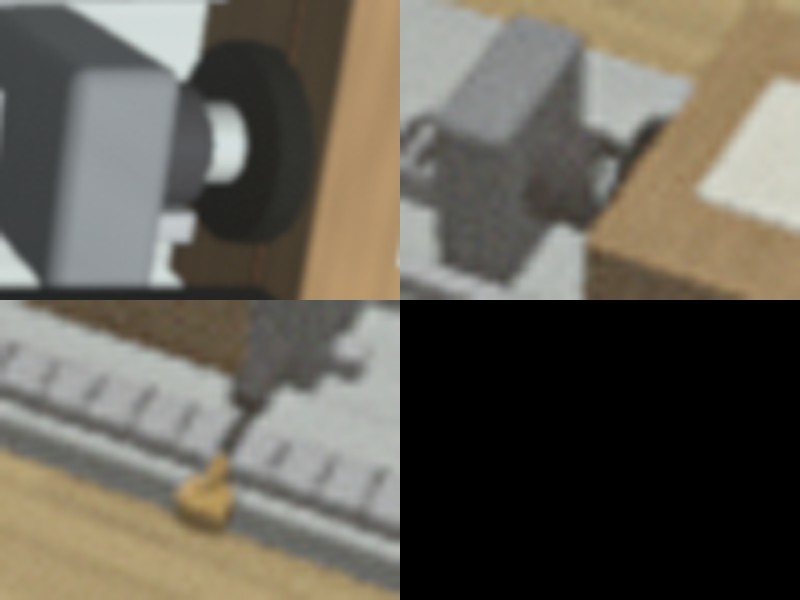

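The final crop shows the spindle's white part at about 6 mm, with no black ring left outside the sleeve. The pointer still meets the rider at (222,458). I'll compare with the free-pad picture.

```bash
ls pics/p*
python3 - <<'E'
from h import *
import glob
m=camera_model('wrist'); K=np.array([.533,.2185]); ex=np.array([-.0225,.99975]); o=[]
for f,x in [('p01547',-.013),('p02305',.012),('p02552',.012)]:
    p=cv2.cvtColor(cv2.imread('pics/'+f+'.png'),cv2.COLOR_BGR2RGB); X=K+ex*(x-.172); u,v=proj(m,[X[0],X[1],.045])[0].astype(int); print(f,u,v)
    o.append(cv2.resize(p[v-40:v+40,u-30:u+30],(264,352),interpolation=cv2.INTER_CUBIC))
save('cmp',np.hstack(o))
E
```

```text
pics/p01547.png
pics/p01702.png
pics/p01895.png
pics/p02100.png
pics/p02305.png
pics/p02497.png
pics/p02552.png
p01547 455 216
p02305 492 216
p02552 492 216
```

View pics/cmp.png

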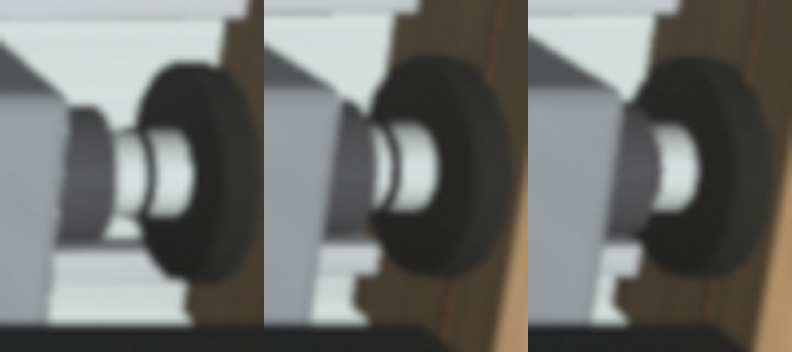

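Call:
step_arm:
  deltas:
    - [-0.09,0,0,0,0]
    - [-0.09,0,0,0,0]
    - [-0.09,0,0,0,0]
    - [-0.09,0,0,0,0]

```text
time_s: 26.22
tool_pos: [0.5397, -0.0626, 0.1184]
tool_rot: [-20.0, 89.8, 71.4]
force: [-1.9, 8.0, 6.5]
grip_width: 0.0396
```

```bash
python3 pad.py && python3 -c "
from h import *
print(env.sign_off())"
```

```text
t 26.23 tcp x -109.2 w 39.6 Fx 8.08
jaw raw (192, array([-18.8,  -5.4])) box (4586, array([24.5, 81.3])) stop (1610, array([83. , 97.4]))
pad disc (472, array([-20.4,  23.8]))
the job is handed in; nothing more can be done
None
```

I handed the job in at about 26 s with the trigger still held squeezed; the sign-off reports no verdict, so what follows is from my own measurements.

- **Pointer:** I turned the knob about 120° clockwise. A wrist view from straight above then showed the pointer about 0.5 mm from the rider's mark. A scene crop during the final squeeze still showed them meeting.
- **Pad:** I pumped five full trigger strokes and one slow partial one. The black ring on the spindle has just gone into the sleeve, which puts the pad at about 6 mm. The trigger was pushing back with 6.8–8 N, in line with half-way, and the readings were steady just before sign-off.
- **Box and stop:** The depth readings put the box within about 1 mm of the back stop. The last stroke moved the jaw several millimetres and the box less than 1 mm, so the box is bearing on the stop.

**Not measured:**
- The contact forces on the box and back stop; I estimate 5.4 N and 3–4 N.
- The bystanders: I did not check afterwards that none had moved, but the gripper was never near them.

**Didn't match:**
- The jaw gained only about 6 mm per stroke, the low end of the expected range.
- My depth-based reading of the pad disc became unreliable once it met the box, so I relied on the ring and the force instead.

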